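# Return counted deposit tokens to their box and close it with its tray lid

### The job

Two cup-deposit tokens have been counted out on the thin steel tray that is also the lid of the token box. The tray lies too flat to take hold of: slide it along the counter to the front edge until its tab hangs over, pick it up there with both tokens still on it, tip the tokens into the open box, then lay the tray on the box as its lid, tab out through the notch in the front wall and fully down on the ledges. Leave the sugar pourer, the salt shaker, the tip jar and the mug standing where they are.

Things in the scene. Friction and masses are not known exactly. Their poses are not given: they have to be found in the camera images.
- tray: steel tray, also the box's lid, about 0.16 kg, loose. Pan 100 mm (x) by 92 mm (y), floor 3 mm thick; lips 3 mm thick stand to 11 mm above the underside on both long sides and on the end at x = -50 mm; the end at x = +50 is open, for pouring. A flat 3 mm tab, 26 mm wide, runs from x = -50 to -105, level with the floor. Origin: centre of the pan's underside; x points away from the tab, z up
- tab_grip (a point): point on the tab, 85 mm from the pan's centre, halfway through its 3 mm thickness; the tab is 26 mm wide here and can be pinched across its width. At the start the tab points towards the robot and lies wholly on the counter
- tab_tip (a point): free end of the tab, 105 mm from the pan's centre
- pour_edge (a point): middle of the open end of the tray's floor, on its top face. Tokens start to slide on the tray's floor when it is tilted by 26 to 36 degrees, depending on the day's friction
- token_a: wooden token, disc 34 mm across and 6 mm thick, 12 g, lies loose in the tray. Origin: centre of its underside
- token_b: second token, the same
- token_box: open wooden box, fixed, outside 120 x 112 mm and 64 mm high, inside 108 mm (x) by 100 mm (y), walls 6 mm, floor 6 mm. The front wall (x = -60 to -54 mm) is cut down to 52 mm over its middle 40 mm: the notch for the tab. Four tokens lying on the floor are part of it. Origin: centre of its underside; x points from the front wall to the far wall, z up
- box_seat (a point): where the tray's origin lies when the lid is on: centre of the box, 54 mm above the counter. The tray's underside then rests on two ledges, 8 mm wide, that run along the inner faces of the front and far walls with their tops at this height; 4 mm free all round. The tray's x then points along the box's x
- counter_edge (a point): point on the upper front edge of the counter. Its y axis runs along the edge, which is straight within 3 mm for y from -0.45 to -0.10 (it bends towards the robot farther left); its x axis points in over the counter. In front of it (its -x side) there is free space down to the floor; the counter top is 42 mm thick
- sugar_pourer: glass sugar pourer with a steel cap, 68 mm across, 142 mm high, loose. Stands beside the tray's tab, on one side of it. Origin: centre of its underside
- salt: salt shaker, 42 mm across, 94 mm high, loose. Stands on the other side of the tab. Origin: centre of its underside
- tip_jar: glass jar, 66 mm across, 112 mm high, loose, stands to one side of the box. Origin: centre of its underside
- mug: small white cup, 61 mm across the bowl, 50 mm high, its handle reaches 43 mm from its origin towards its -y, loose, stands to the other side of the box. Origin: centre of the underside of cup and handle together

How it is judged (in metres and radians):
On the way, in this order (a step that is already met when the one before it is completed fails the run):
1. the tray lies flat on the counter with its tab more than 20 mm out over the front edge (x of tab_tip in the frame of counter_edge below -0.02 m and height (world z) of tray below 0.005 m and angle between tray's own z axis and vertical below 0.06 rad), for 0.2 s.
2. the tray is held clear of the counter, with both tokens still on it (height (world z) of tray above 0.04 m and contact force between the fingers and tray above 1 N and distance between tray and token_a below 0.075 m and distance between tray and token_b below 0.075 m), for 0.2 s.
3. both tokens are in the box, while the tray is still held off it (x of token_a in the frame of token_box between -0.055 and 0.055 m and y of token_a in the frame of token_box between -0.051 and 0.051 m and height (world z) of each of token_a, token_b below 0.05 m and x of token_b in the frame of token_box between -0.055 and 0.055 m and y of token_b in the frame of token_box between -0.051 and 0.051 m and contact force between the fingers and tray above 1 N), for 0.1 s.
At the end, for the whole second after the job is handed in: both tokens lie inside the box, and the tray lies level and at rest on both ledges (its origin within 8 mm sideways and 3 mm in height of the box_seat point, tilted less than 3 degrees) with its tab out through the front notch (x of token_a in the frame of token_box between -0.055 and 0.055 m and y of token_a in the frame of token_box between -0.051 and 0.051 m and height (world z) of each of token_a, token_b below 0.05 m and x of token_b in the frame of token_box between -0.055 and 0.055 m and y of token_b in the frame of token_box between -0.051 and 0.051 m and horizontal distance between tray and box_seat below 0.008 m and z of tray in the frame of box_seat between -0.003 and 0.003 m and angle between tray's own z axis and vertical below 0.05 rad and x of tab_tip in the frame of token_box below -0.09 m and linear speed of tray below 0.02 m/s); the robot touches nothing.
It fails at once if the sugar pourer is pushed more than 30 mm or tipped (distance of sugar_pourer from where it was at the start of the episode above 0.03 m or angle between sugar_pourer's own z axis and vertical above 0.35 rad).
It fails at once if the salt shaker is pushed more than 30 mm or tipped (distance of salt from where it was at the start of the episode above 0.03 m or angle between salt's own z axis and vertical above 0.35 rad).
It fails at once if the tip jar is pushed more than 30 mm or tipped (distance of tip_jar from where it was at the start of the episode above 0.03 m or angle between tip_jar's own z axis and vertical above 0.35 rad).
It fails at once if the mug is pushed more than 30 mm or tipped (distance of mug from where it was at the start of the episode above 0.03 m or angle between mug's own z axis and vertical above 0.35 rad).
It also fails if it takes over 67 s, if anything falls off the work surface, if the arm or the gripper's body presses on something with over 40 N, if the wrist force passes 120 N, or if a joint passes its speed limit or range.

### The arm

A 6-joint arm with a two-finger parallel gripper is mounted at the origin on a cart in front of the work surface, level with it; the furniture and walls round the work are solid. World frame = base frame: x ahead of the robot, y to its left, z up, the work surface at z = 0. Lengths are in mm, angles in rad, forces in N, time in s.
With the tool pointing down it reaches from about 300 to 775 mm from the base axis. Payload 14.6 kg.
Tool frame: the origin (TCP) lies midway between the tips of the shut fingers; the grasp point (between the pads) lies grasp_offset behind it (grasp_offset is the distance from the TCP to the grasp point, in mm); z points along the fingers, y is the line along which they close (so a half turn about z gives the same grasp; the last joint's range is limited). The gripper opens to 94 mm and grips with 3 to 60 N. Pads are 16 mm wide; open, the fingers measure 119 mm over their backs; the gripper's body (75 mm by 177 mm) begins 78 mm behind the grasp point.
Start: joints at [-1.406, 0.3, 1.521, -0, 1.321, -0.067], TCP at [126.345, -535.281, 205.446] pointing down, gripper open.
Joint ranges: [-3.03, 3.03], [-0.79, 2.21], [0.23, 2.52], [-1.04, 4.18], [0, 3.07], [-2.55, 2.55]. Speed limits (rad/s): [2.22, 2.22, 2.57, 3.14, 3.14, 3.14].

### API

Orientations are given as [roll, pitch, yaw] about the fixed x, y, z axes, in that order (R = Rz(yaw) Ry(pitch) Rx(roll)).
In Python, from cell import * gives the robot as it stands. The module is installed in compiled form; this text tells all that it offers.
- The arm moves only by the shell command python3 -m jog 'ROWS' [FORCE]. ROWS is JSON, a list of rows, each a list of 3 entries, a list of its own where there are three numbers: the finger opening in mm, from 0 to 94, then the shift along the tool's x, y, z in units of 50 mm (1.0 is 50 mm), then the turn about the tool's z in units of 180 degrees (1.0 is 180 degrees). In form: [[fingers, [dx, dy, dz], twist], ...]. A call has 1 to 20 rows; each row shifts and turns the commanded pose from where the row before left it, along the tool's axes as they then stand; what a row does not reach is not made up. A row lasts 1/10 s, in which the tool goes at most 50 mm and 8.59 degrees, less where a joint would pass 70% of its speed; a pose out of reach is approached as far as the arm can. A call with a number of a shift or a turn outside -1 to 1 is refused whole. A call with a gripper value outside its range is refused whole. The fingers move at their own pace and stop on an object; FORCE is the grip in N (left out, the last holds). Time passes only in rows, so rows that do not move let the fingers close. It gives the time, the measured TCP pose, the force, the opening and the grip force at its end, in the units of the state.
- read_state(): the state, without advancing time (a new reading comes with each control period).
- camera(name): name is "scene" or "top"; returns the picture (480x640x3 uint8, red, green, blue); there is no depth.
- calibration(name): a dict with "mtx" (3x3 intrinsics, pixels), "distortion" ([k1, k2, p1, p2, k3] as OpenCV has them; the pictures are not rectified), "cam_to_world" (4x4, takes a point from camera to world coordinates). Camera axes: x right, y down, z forward; pixel columns grow to the right and rows downward; lengths in mm; the calibration is good to about 2 mm. A picture is of the moment at which its call begins. calibration takes no time and is no camera call.
- sign_off(): hands the job in; it is judged then, once.
Trained networks look in the newest picture that a camera, given by its name, has taken for a name from the list of things; names that differ only in an ending like _2 or _b are one class to them, and where a whole thing is asked for, a point or a joint stands for the part that bears it (a point fixed in the world has none). Each returns a list of dicts, best first, with "conf" (0 to 1); they miss things now and then, are a little off and sometimes report something else, mostly with a low value. They report only what shows in the picture. A call takes as long as a camera call.
- regions_of(camera, query): "pixels" (480x640 bool, what is visible of it) and "rect" ([centre column, centre row, width, height] in pixels, round what is visible of it).
The state is a dict: "clock": time; "joints": joint angles; "qd": joint speeds; "effort": joint torques, N m; "eef_pos": TCP position; "eef_rot": TCP orientation; "wrist_force": force on the tool from outside, world axes, zero at the start; "moment": the same for the moment, N m; "finger_gap": finger opening in mm; "finger_force": force on a finger pad.
Only numpy, scipy, OpenCV 4.12 (cv2) and the standard library are available. Lean on these libraries where they do the work, as an engineer would, in place of code of your own. Each camera call takes 0.05 s, during which the arm holds its last target. There are 200 camera calls.

## Working session

There is one attempt and no reset: what is moved stays moved. The work goes in short steps, Python scripts to look and compute and a shell command to move; the robot and the scene stay as the last step left them, time stands still between calls to the robot, and variables do not carry over. Pictures are saved under pics/ and viewed, at most 10 in all, crops included, and the job is handed in when it is done.

```bash
mkdir -p pics
cat > h.py <<'E'
from cell import *
import numpy as np, cv2
def ray(cam,uv,z):
    c=calibration(cam);T=np.array(c["cam_to_world"]);
    p=cv2.undistortPoints(np.array(uv,float).reshape(-1,1,2),np.array(c["mtx"]),np.array(c["distortion"])).reshape(-1,2)
    d=np.c_[p,np.ones(len(p))]@T[:3,:3].T; o=T[:3,3]
    return (o+d*((z-o[2])/d[:,2])[:,None])[:,:2]
def proj(cam,P):
    c=calibration(cam);T=np.linalg.inv(np.array(c["cam_to_world"]))
    r=cv2.Rodrigues(T[:3,:3])[0]
    return cv2.projectPoints(np.array(P,float).reshape(-1,1,3),r,T[:3,3],np.array(c["mtx"]),np.array(c["distortion"]))[0].reshape(-1,2)
def snap(cam,name):
    im=camera(cam); cv2.imwrite(f"pics/{name}.png",im[:,:,::-1]); return im
E
python3 - <<'E'
from h import *
for c in ("top","scene"):
    snap(c,c+"0"); print(c,np.round(calibration(c)["cam_to_world"],2).tolist())
    for n in "tray token_a token_box sugar_pourer salt tip_jar mug".split():
        for r in regions_of(c,n)[:3]: print(n,round(r["conf"],2),np.round(r["rect"],1))
print(read_state())
E
```

```text
top [[0.01, -1.0, 0.1, 420.34], [-1.0, -0.01, 0.01, -10.19], [-0.01, -0.1, -1.0, 1224.92], [0.0, 0.0, 0.0, 1.0]]
tray 0.62 [413.5 215.5  53.3  72.2]
token_a 0.64 [404.8 201.4  11.   11.1]
token_a 0.54 [423.2 204.2  10.9   9.7]
token_box 0.78 [236.1 250.2  81.1  81.1]
sugar_pourer 0.67 [458.7 243.4  41.4  33.1]
salt 0.7 [367.6 220.8  23.7  22.4]
tip_jar 0.66 [278.4 219.7  38.5  35.6]
tip_jar 0.64 [234.8 249.1  81.2  79.9]
tip_jar 0.6 [415.1 216.1  50.5  76.9]
mug 0.71 [183.4 283.3  29.5  41.8]
scene [[-0.78, -0.3, 0.55, -330.38], [-0.63, 0.34, -0.7, 1094.99], [0.03, -0.89, -0.45, 798.72], [0.0, 0.0, 0.0, 1.0]]
tray 0.77 [339.2 233.4  49.9  23.3]
tray 0.56 [344.1 224.8  12.1   9.2]
token_a 0.61 [343.6 226.1  10.4   7.4]
token_box 0.73 [270.8 280.   46.4  28.2]
sugar_pourer 0.77 [382.  209.3  29.8  50.2]
sugar_pourer 0.37 [338.2 232.4  46.1  29. ]
salt 0.67 [330.1 234.1  16.6  40.7]
tip_jar 0.84 [280.8 246.8  32.8  34.4]
{'clock': 0.8, 'joints': array([-1.40563258e+00,  2.99892382e-01,  1.52098533e+00,  1.89208569e-05,
        1.32071972e+00, -6.65902725e-02]), 'qd': array([ 0.00123301,  0.0006507 ,  0.00147613, -0.00079964, -0.00053123,
       -0.00199143]), 'effort': array([-9.56250078e-04, -5.31632173e+01, -3.52907181e+01,  7.08223949e-02,
        2.12901563e-02,  2.86909346e-05]), 'eef_pos': array([ 126.33254394, -535.28565806,  205.45597384]), 'eef_rot': array([-3.14158910e+00, -1.86096509e-05,  2.31749342e-01]), 'wrist_force': array([-0.04105769,  0.77971932,  0.62369255]), 'moment': array([ 0.03032491,  0.00896469, -0.01657285]), 'finger_force': 0.0, 'finger_gap': 93.86321697752072}
```

View pics/top0.png

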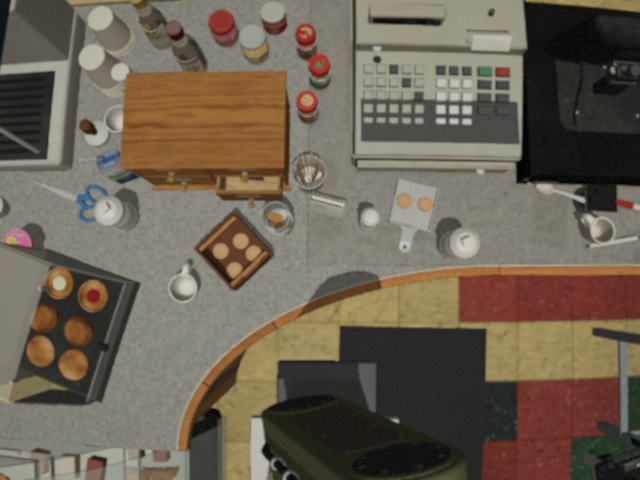

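View pics/scene0.png

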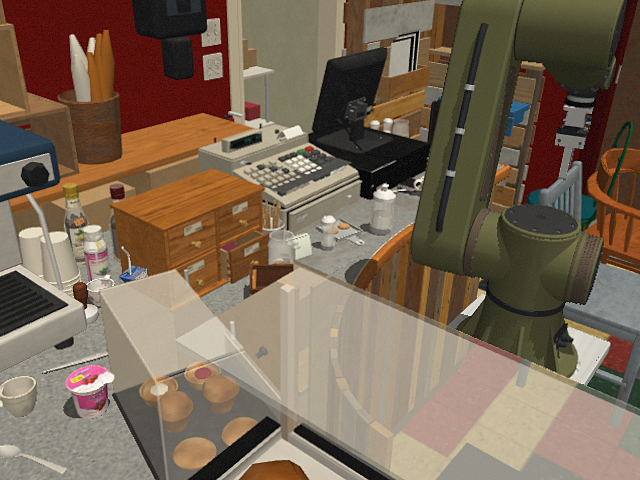

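Top view: tray around (413,200) with its tab down to about (405,248), between the salt (369,217) and the sugar pourer (462,242). The box is at (234,249), the tip jar at (278,218), the mug at (183,285), and the front edge near row 270. Next I'll measure these and look at an enlarged crop.

Run:
```python
from h import *
im=snap("top","top1")
def quad(n,idx=0):
    r=regions_of("top",n)[idx]; return r["pixels"]
for n,z in (("tray",5),("token_box",64)):
    m=quad(n).astype(np.uint8)
    ys,xs=np.nonzero(m); print(n,len(xs),"cent",ray("top",[[xs.mean(),ys.mean()]],z))
    cs=max(cv2.findContours(m,0,2)[0],key=cv2.contourArea)
    if n=="tray": m=cv2.morphologyEx(m,cv2.MORPH_OPEN,np.ones((19,19)))
    cs=max(cv2.findContours(m,0,2)[0],key=cv2.contourArea)
    W=ray("top",cs.reshape(-1,2),z).astype(np.float32)
    print(cv2.minAreaRect(W))
for n,z in (("token_a",9),):
    for r in regions_of("top",n)[:2]: print(n,r["conf"],ray("top",[r["rect"][:2]],z))
for n,h in (("sugar_pourer",142),("salt",94),("tip_jar",112),("mug",50)):
    r=regions_of("top",n)[0]; ys,xs=np.nonzero(r["pixels"])
    print(n,ray("top",[[xs.mean(),ys.mean()]],h/2),ray("top",[[xs.mean(),ys.mean()]],h))
a=cv2.resize(im[170:290,330:490],(800,600),interpolation=cv2.INTER_CUBIC);cv2.imwrite("pics/c1.png",a[:,:,::-1])
a=cv2.resize(im[190:310,160:320],(800,600),interpolation=cv2.INTER_CUBIC);cv2.imwrite("pics/c2.png",a[:,:,::-1])
```

```text
tray 1915 cent [[ 593.99138182 -186.23084793]]
((575.8386840820312, -192.73602294921875), (45.948516845703125, 61.8006477355957), 0.44893887639045715)
token_box 3405 cent [[498.3813784  188.80385246]]
((499.4727783203125, 189.1846160888672), (128.3558807373047, 117.47740936279297), 43.24456787109375)
token_a 0.72 [[ 612.47371111 -171.21167567]]
token_a 0.54 [[ 606.98223261 -214.22303415]]
sugar_pourer [[ 517.05075136 -272.89478752]] [[ 511.10007149 -256.73103023]]
salt [[571.46097836 -90.45014267]] [[565.43104526 -87.24788605]]
tip_jar [[568.27692417 101.66953598]] [[561.18954566  96.31041202]]
mug [[427.71470828 304.47701875]] [[427.56101313 297.92093006]]
```

View pics/c1.png

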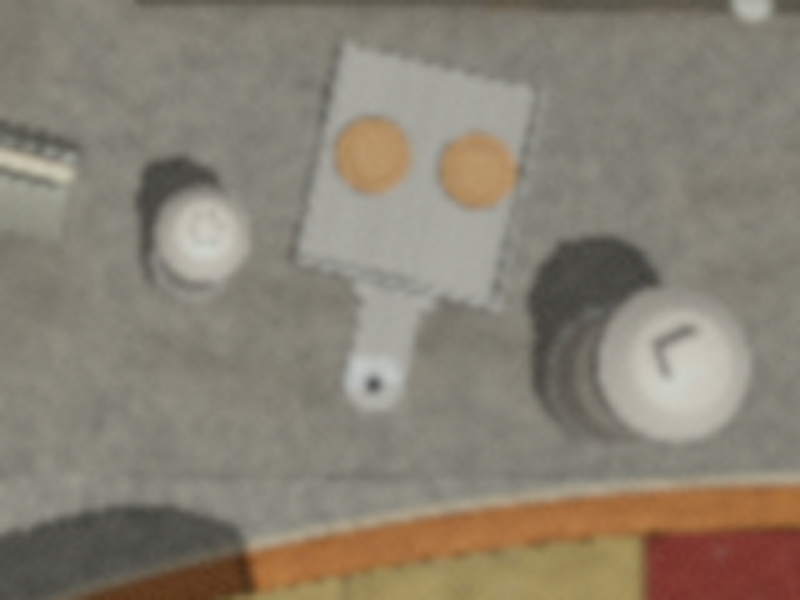

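View pics/c2.png

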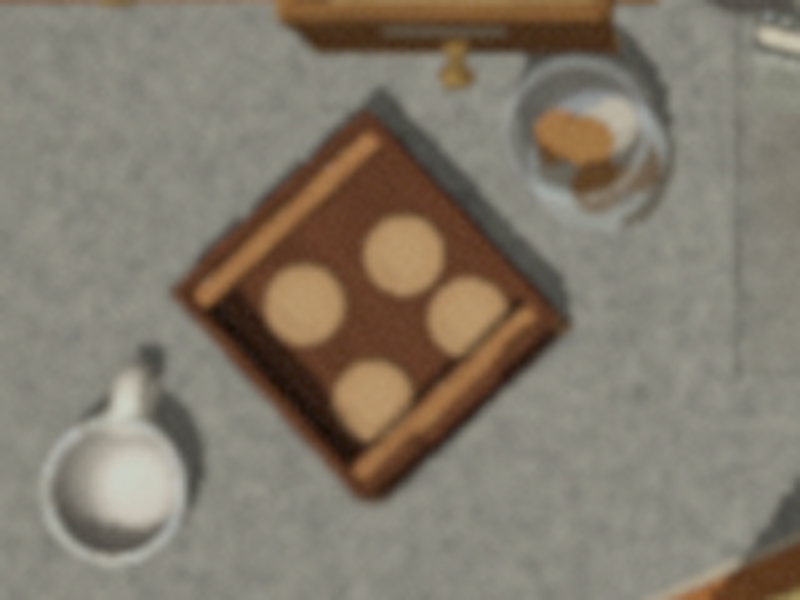

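Crop 1: pan corners at about (348,42), (537,90), (500,305), (297,262), tab end at (373,410). The tokens are near mid-pan, and the edge is a white line plus an orange band at about rows 490–560. Crop 2: box corners at about (372,105), (570,325), (370,498), (178,292), ledges on the upper-left and lower-right walls. The notch is probably on the lower-right side, facing the robot.

Run:
```python
from h import *
import cell
print([n for n in dir(cell) if not n.startswith('_')], getattr(cell,'grasp_offset',None))
def rep(name,pts,off,z):
    W=ray("top",np.array(pts,float)/5+off,z); print(name,np.round(W).tolist()); return W
t=rep("tray",[(348,42),(537,90),(500,305),(297,262)],(330,170),11)
c=t.mean(0); far=(t[0]+t[1])/2; near=(t[2]+t[3])/2; d=far-near; print(c,np.linalg.norm(d),np.degrees(np.arctan2(d[1],d[0])))
tip=rep("tip,hole",[(373,410),(374,384)],(330,170),3); d=c-tip[0]; print(np.linalg.norm(d),np.degrees(np.arctan2(d[1],d[0])))
b=rep("box",[(372,105),(570,325),(370,498),(178,292)],(160,190),64); print(b.mean(0))
d=b[0]-b[1]; e=b[3]-b[2]; g=b[0]-b[3];k=b[1]-b[2]
for v in(d,e,g,k): print(np.linalg.norm(v),np.degrees(np.arctan2(v[1],v[0])))
rep("white",[(300,540),(400,510),(500,495),(600,485),(800,475)],(330,170),0)
rep("orange out",[(300,585),(400,565),(500,550),(600,540),(800,530)],(330,170),0)
rep("register",[(140,0),(800,10)],(330,170),0)
rep("sugar top/base",[(674,364)],(330,170),142);rep("sb",[(610,370)],(330,170),5)
rep("salt top",[(203,238)],(330,170),94)
im=cv2.imread("pics/scene0.png"); cv2.imwrite("pics/s1.png",cv2.resize(im[190:310,240:400],(800,600),interpolation=cv2.INTER_CUBIC))
```

```text
['Unreachable', 'calibration', 'camera', 'grasp_offset', 'read_state', 'regions_of', 'sign_off'] 18.8
tray [[665.0, -159.0], [645.0, -242.0], [550.0, -224.0], [568.0, -136.0]]
[ 607.02057098 -190.24997211] 97.59496294828908 -11.899521497361542
tip,hole [[505.0, -170.0], [516.0, -170.0]]
103.93980883442305 -11.3345784079
box [[583.0, 190.0], [493.0, 106.0], [421.0, 187.0], [505.0, 269.0]]
[500.5266428  188.20298704]
123.57912750591471 42.84667987343159
117.46659348835587 44.40610101542488
111.63154635770091 -45.35705951754724
108.41255541121967 -48.55762050387604
white [[449.0, -138.0], [462.0, -182.0], [469.0, -225.0], [473.0, -269.0], [478.0, -358.0]]
orange out [[430.0, -138.0], [438.0, -182.0], [445.0, -225.0], [449.0, -269.0], [454.0, -358.0]]
register [[685.0, -69.0], [685.0, -363.0]]
sugar top/base [[514.0, -269.0]]
sb [[523.0, -273.0]]
salt top [[568.0, -90.0]]
```

View pics/s1.png

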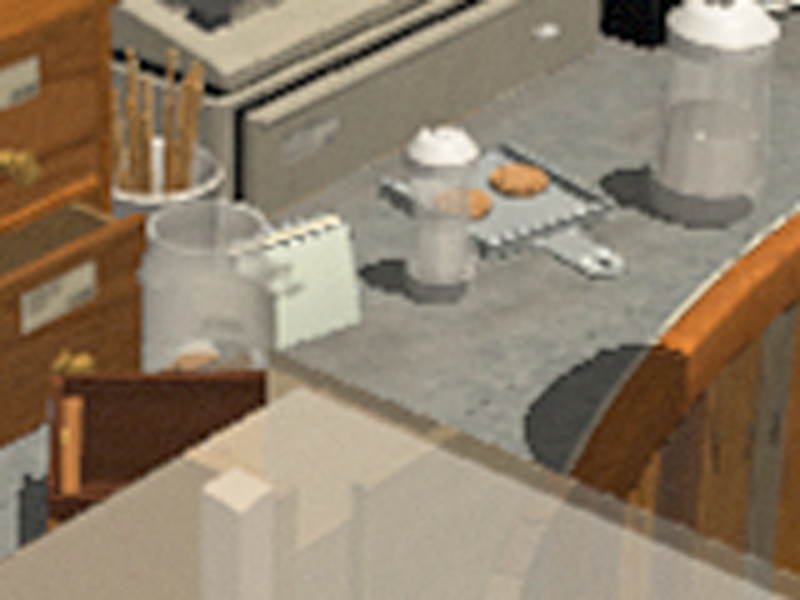

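Sugar and salt stand clear of the tray's tab axis, and the orange band is the counter's trim. Plan:
- Pinch the tab-end lip with the fingers lined up along the tray.
- Drag the tray out over the edge.
- Re-grip across the tab.
- Let the pan droop for pouring by easing the grip.

First, rotate and go above the lip.

```bash
cat >> h.py <<'E'
def to(x,y,z,yaw):
    s=read_state();p=np.array(s["eef_pos"]);w=s["eef_rot"][2]
    dyaw=(yaw-np.degrees(w)+180)%360-180; d=np.array([x,y,z])-p
    f=lambda a:np.round([(d[0]*np.cos(a)+d[1]*np.sin(a))/50,(d[0]*np.sin(a)-d[1]*np.cos(a))/50,-d[2]/50],3)
    print("t",round(s["clock"],2),"pos",np.round(p,1),"yaw",round(np.degrees(w),1),"gap",round(s["finger_gap"],1),"ff",np.round(s["finger_force"],1),"wf",np.round(s["wrist_force"],1))
    print("shift units @now",f(w),"@target yaw",f(np.radians(yaw)),"twist total",round(-dyaw/180,4),"=%d rows"%np.ceil(abs(dyaw)/8.4))
E
python3 -m jog '[[30,[0,0,0],-0.0452],[30,[0,0,0],-0.0452],[30,[0,0,0],-0.0452],[30,[0,0,0],-0.0452],[30,[0,0,0],-0.0452],[30,[0,0,0],-0.0452],[30,[0,0,0],-0.0452],[30,[0,0,0],-0.0452]]' 20
python3 -m jog '[[18,[0.621,0.505,0],0],[18,[0.621,0.505,0],0],[18,[0.621,0.505,0],0],[18,[0.621,0.505,0],0],[18,[0.621,0.505,0],0],[18,[0.621,0.505,0],0],[18,[0.621,0.505,0],0],[18,[0.621,0.505,0],0],[18,[0.621,0.505,0],0],[18,[0.621,0.505,0],0],[18,[0.621,0.505,0],0],[18,[0.621,0.505,0],0],[18,[0.621,0.505,0],0],[18,[0.621,0.505,0],0]]'
python3 -c "
from h import *
to(559.5,-180,40,78.4)"
```

```text
clock: 2.0
eef_pos: [126.3, -535.3, 205.4]
eef_rot: [-3.142, -0.0, 1.374]
wrist_force: [0.6, -0.3, 0.4]
finger_gap: 33.3
finger_force: 0.0
clock: 3.4
eef_pos: [561.4, -179.5, 205.5]
eef_rot: [3.141, 0.0, 1.368]
wrist_force: [-0.3, -0.4, -0.4]
finger_gap: 18.0
finger_force: 0.0
t 3.4 pos [ 561.4 -179.5  205.5] yaw 78.4 gap 18.0 ff 0.0 wf [-0.3 -0.4 -0.4]
shift units @now [-0.018 -0.035  3.31 ] @target yaw [-0.018 -0.035  3.31 ] twist total -0.0001 =1 rows
```

```bash
python3 -m jog '[[18,[-0.018,-0.035,0.6],0],[18,[0,0,0.6],0],[18,[0,0,0.6],0],[18,[0,0,0.6],0],[18,[0,0,0.5],0],[18,[0,0,0.4],0],[18,[0,0,0.3],0],[18,[0,0,0.2],0],[18,[0,0,0],0]]'
python3 -c "
from h import *
to(559.5,-180,5.5,78.4)
im=camera('scene');cv2.imwrite('pics/s2.png',cv2.resize(im[190:280,290:410],(800,600),interpolation=cv2.INTER_CUBIC)[:,:,::-1])"
```

```text
clock: 4.3
eef_pos: [557.9, -181.2, 14.5]
eef_rot: [-3.14, -0.0, 1.368]
wrist_force: [1.3, -0.7, 0.0]
finger_gap: 18.2
finger_force: 0.0
t 4.3 pos [ 557.9 -181.2   14.5] yaw 78.4 gap 18.2 ff 0.0 wf [ 1.3 -0.7  0. ]
shift units @now [0.029 0.026 0.18 ] @target yaw [0.029 0.026 0.18 ] twist total -0.0002 =1 rows
```

View pics/s2.png

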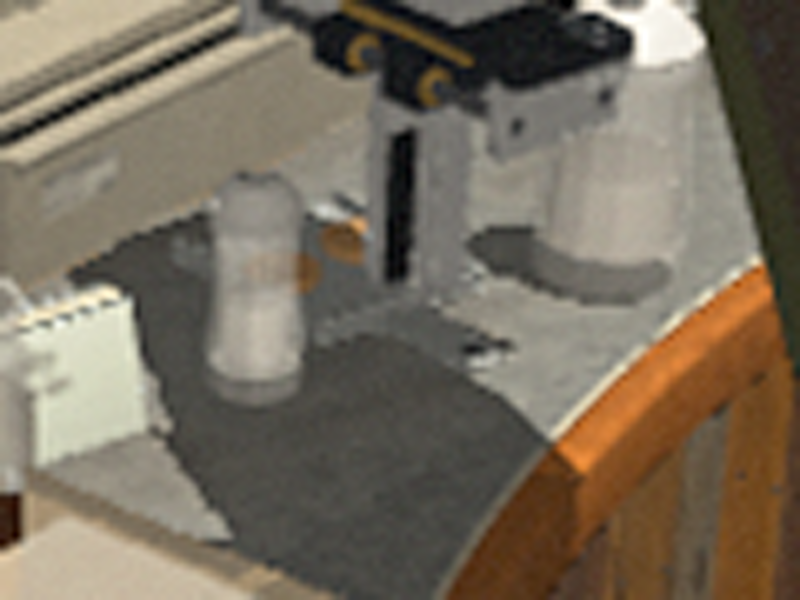

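The fingers hang just over the tab-end lip (about 400,295 in the crop), the tokens behind them. Lower and close.

```bash
python3 -m jog '[[18,[0.02,0.02,0.09],0],[18,[0,0,0.07],0],[18,[0,0,0],0],[0,[0,0,0],0],[0,[0,0,0],0],[0,[0,0,0],0],[0,[0,0,0],0],[0,[0,0,0],0]]' 25
python3 -c "
from h import *
to(445,-152,5.5,78.4)"
```

```text
clock: 5.15
eef_pos: [559.7, -180.6, 7.7]
eef_rot: [3.141, 0.0, 1.368]
wrist_force: [0.1, -0.9, 1.2]
finger_gap: 2.5
finger_force: 25.0
t 5.15 pos [ 559.7 -180.6    7.7] yaw 78.4 gap 2.5 ff 25.0 wf [ 0.1 -0.9  1.2]
shift units @now [ 0.098 -2.362  0.043] @target yaw [ 0.099 -2.362  0.043] twist total -0.0002 =1 rows
```

Lip gripped (gap of 2.5 mm at 25 N). Drag it out.

```bash
python3 -m jog '[[0,[0,-0.04,0],0],[0,[0,-0.08,0],0],[0,[0.005,-0.12,0],0],[0,[0.005,-0.13,0],0],[0,[0.005,-0.13,0],0],[0,[0.005,-0.13,0],0],[0,[0.006,-0.13,0],0],[0,[0.006,-0.13,0],0],[0,[0.006,-0.13,0],0],[0,[0.006,-0.13,0],0],[0,[0.006,-0.13,0],0],[0,[0.006,-0.13,0],0],[0,[0.006,-0.13,0],0],[0,[0.006,-0.13,0],0],[0,[0.006,-0.13,0],0],[0,[0.006,-0.13,0],0],[0,[0.006,-0.13,0],0],[0,[0.006,-0.11,0],0],[0,[0.006,-0.08,0],0],[0,[0,-0.04,0],0]]'
python3 -c "
from h import *
to(445,-152,5.5,78.4)
im=camera('top');cv2.imwrite('pics/t2.png',cv2.resize(im[190:310,330:490],(800,600),interpolation=cv2.INTER_CUBIC)[:,:,::-1])"
```

```text
clock: 7.15
eef_pos: [448.0, -152.5, 7.5]
eef_rot: [3.141, 0.0, 1.368]
wrist_force: [2.9, -0.5, 4.1]
finger_gap: 2.2
finger_force: 25.0
t 7.15 pos [ 448.  -152.5    7.5] yaw 78.4 gap 2.2 ff 25.0 wf [ 2.9 -0.5  4.1]
shift units @now [-0.002 -0.06   0.041] @target yaw [-0.001 -0.06   0.041] twist total -0.0002 =1 rows
```

View pics/t2.png

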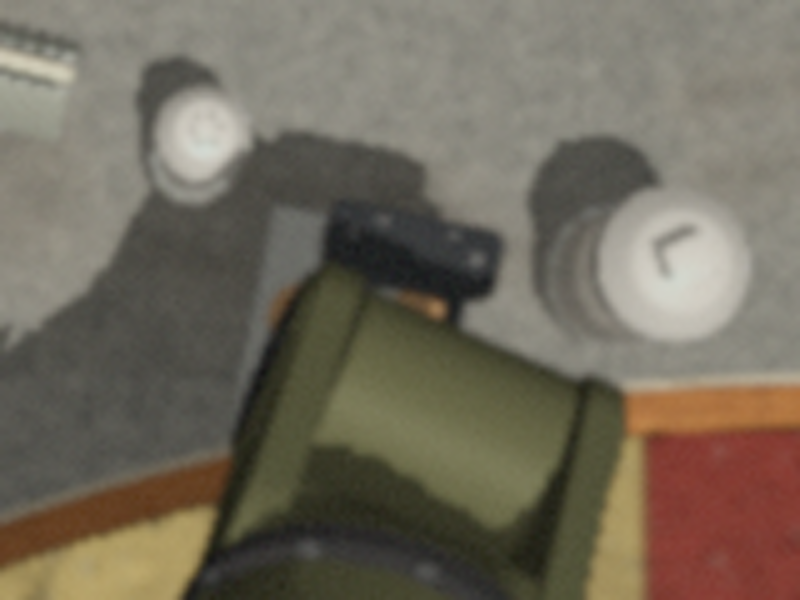

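Tray followed the gripper straight, the tokens are still aboard, and sugar and salt haven't moved. A bit more overhang, then release, rise and turn.

```bash
python3 -m jog '[[0,[0,-0.05,0],0],[0,[0,-0.08,0],0],[0,[0,-0.08,0],0],[0,[0,-0.08,0],0],[0,[0,-0.05,0],0],[0,[0,0,0],0],[16,[0,0,0],0],[16,[0,0,0],0],[16,[0,0,0],0]]'
python3 -c "
from h import *
to(431,-149,5.5,78.4)"
python3 -m jog '[[16,[0,0,-0.1],0],[16,[0,0,-0.3],0],[16,[0,0,-0.5],0],[40,[0,0,-0.5],0],[40,[0,0,-0.2],0],[50,[0,0,0],0.0455],[50,[0,0,0],0.0455],[50,[0,0,0],0.0455],[50,[0,0,0],0.0455],[50,[0,0,0],0.0455],[50,[0,0,0],0.0455],[50,[0,0,0],0.0455],[50,[0,0,0],0.0455],[50,[0,0,0],0.0455],[50,[0,0,0],0.0455],[50,[0,0,0],0.0455]]'
```

```text
clock: 8.1
eef_pos: [431.7, -149.2, 7.3]
eef_rot: [-3.141, -0.0, 1.368]
wrist_force: [0.3, 0.3, 0.9]
finger_gap: 15.9
finger_force: 0.0
t 8.1 pos [ 431.7 -149.2    7.3] yaw 78.4 gap 15.9 ff 0.0 wf [0.3 0.3 0.9]
shift units @now [ 0.001 -0.014  0.036] @target yaw [ 0.001 -0.014  0.036] twist total -0.0002 =1 rows
clock: 9.7
eef_pos: [431.5, -149.1, 87.0]
eef_rot: [-3.141, 0.001, -0.21]
wrist_force: [-0.1, 0.2, -0.1]
finger_gap: 50.0
finger_force: 0.0
```

```bash
python3 -m jog '[[42,[-0.3,0,0],0],[42,[-0.43,0,0],0],[42,[0,0,0.3],0],[42,[0,0,0.5],0],[42,[0,0,0.5],0],[42,[0,0,0.3],0],[42,[0,0,0.2],0],[42,[0,0,0.15],0],[42,[0,0,0.13],0],[42,[0,0,0],0]]'
python3 -c "
from h import *
to(395.9,-141.9,-17.3,-11.6)
im=camera('scene');cv2.imwrite('pics/s3.png',cv2.resize(im[190:310,270:430],(800,600),interpolation=cv2.INTER_CUBIC)[:,:,::-1])"
```

```text
clock: 10.7
eef_pos: [395.8, -141.7, -16.9]
eef_rot: [-3.141, 0.001, -0.205]
wrist_force: [-0.1, 0.6, 0.0]
finger_gap: 42.3
finger_force: 0.0
t 10.7 pos [ 395.8 -141.7  -16.9] yaw -11.7 gap 42.3 ff 0.0 wf [-0.1  0.6  0. ]
shift units @now [0.002 0.003 0.007] @target yaw [0.002 0.003 0.007] twist total -0.0007 =1 rows
```

View pics/s3.png

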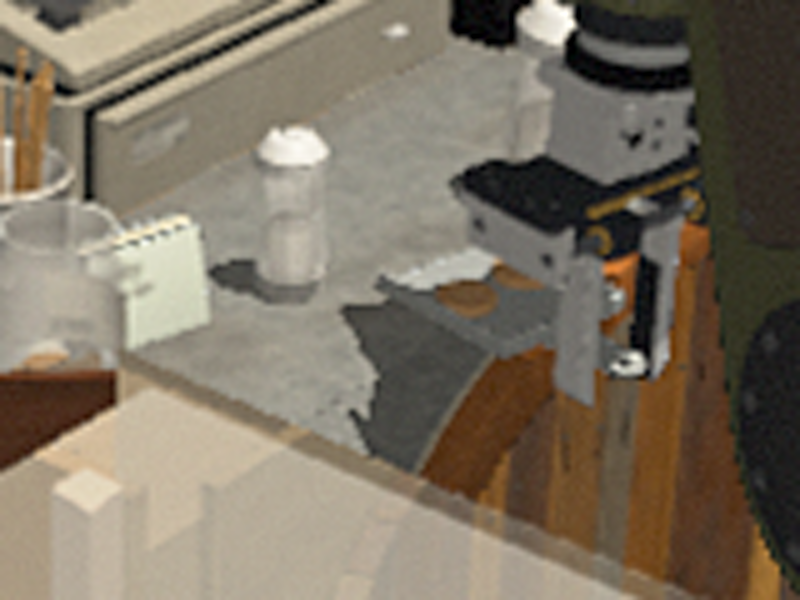

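The fingers straddle the tab at its tip (about 625,360) in free space, tokens still on the pan (470,295 and 515,275). Close hard and lift.

```bash
python3 -m jog '[[0,[0,0,0],0],[0,[0,0,0],0],[0,[0,0,0],0],[0,[0,0,0],0],[0,[0,0,0],0],[0,[0,0,0],0],[0,[0,0,-0.05],0],[0,[0,0,-0.1],0],[0,[0,0,-0.2],0],[0,[0,0,-0.25],0],[0,[0,0,-0.25],0],[0,[0,0,-0.25],0],[0,[0,0,-0.25],0],[0,[0,0,-0.2],0],[0,[0,0,-0.1],0],[0,[0,0,0],0],[0,[0,0,0],0],[0,[0,0,0],0]]' 60
python3 -c "
from h import *
to(395.9,-141.9,180,-11.6)
im=camera('scene');cv2.imwrite('pics/s4.png',cv2.resize(im[170:290,270:430],(800,600),interpolation=cv2.INTER_CUBIC)[:,:,::-1])"
```

```text
clock: 12.55
eef_pos: [395.7, -141.7, 65.5]
eef_rot: [-3.141, 0.001, -0.205]
wrist_force: [0.0, 0.9, -2.6]
finger_gap: 24.2
finger_force: 60.0
t 12.55 pos [ 395.7 -141.7   65.5] yaw -11.7 gap 24.2 ff 60.0 wf [ 0.   0.9 -2.6]
shift units @now [ 0.006  0.004 -2.291] @target yaw [ 0.006  0.004 -2.291] twist total -0.0007 =1 rows
```

View pics/s4.png

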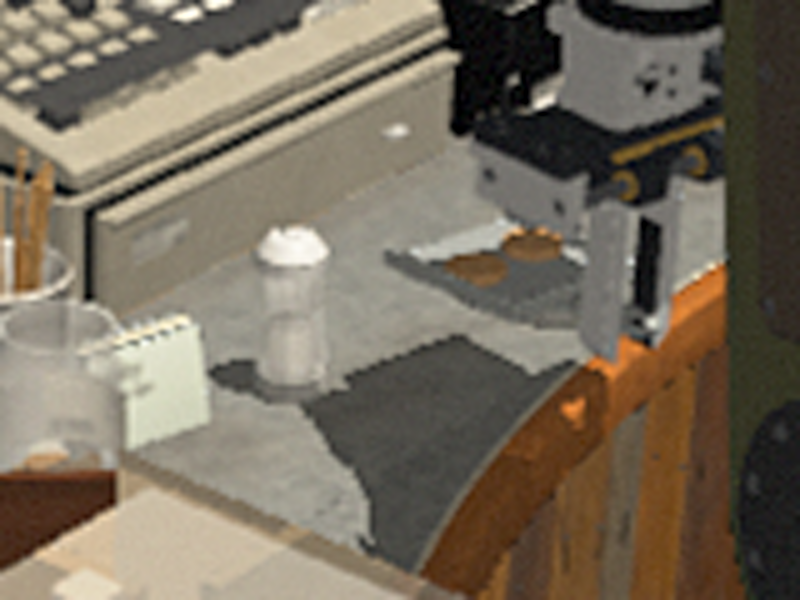

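The tray is up and level with both tokens aboard (480,265 and 530,245). Before going over, I'll check which box wall has the notch and refine the box pose from the first picture.

Run:
```python
from h import *
from scipy.optimize import minimize
im=cv2.imread("pics/top0.png"); g=cv2.GaussianBlur(im.astype(np.float32),(3,3),0).mean(2)
def R(a): return np.array([[np.cos(a),-np.sin(a)],[np.sin(a),np.cos(a)]])
def samp(c,a,P):
    W=np.c_[P[:,:2]@R(a).T+c,P[:,2]]; uv=proj("top",W).astype(np.float32)
    return cv2.remap(g,uv[:,:1].copy(),uv[:,1:].copy(),1)[:,0]
u=np.linspace(-1,1,41)
def ring(s): return np.r_[np.c_[u*60,0*u+56*0+56+s,0*u+64],np.c_[u*60,0*u-56-s,0*u+64],np.c_[0*u+60+s,u*56,0*u+64],np.c_[0*u-60-s,u*56,0*u+64]]
f=lambda p:-np.abs(samp(p[:2],p[2],ring(3))-samp(p[:2],p[2],ring(-3))).mean()
best=min((minimize(f,[500+i,188.7+j,np.radians(43.3)],method="Nelder-Mead",options=dict(initial_simplex=np.array([500+i,188.7+j,.755])+np.array([[0,0,0],[3,0,0],[0,3,0],[0,0,.04]]))) for i in(-3,0,3) for j in (-3,0,3)),key=lambda r:r.fun)
print(best.x[:2],np.degrees(best.x[2]),best.fun)
v=np.linspace(-52,52,27)
for x in (-57,-50,50,57): print(x,samp(best.x[:2],best.x[2],np.c_[0*v+x,v,0*v+(64 if abs(x)>54 else 54)]).astype(int))
for s in (-63,63): print(s,samp(best.x[:2],best.x[2],np.c_[0*v+s,v,0*v+64]).astype(int))
```

```text
[498.03949874 186.23404103] 43.919772981837895 -43.91183090209961
-57 [76 66 56 53 54 52 52 54 55 63 63 63 62 58 59 58 58 59 57 61 63 59 57 58
 62 68 90]
-50 [61 58 55 55 56 55 54 55 59 66 68 67 68 68 68 68 69 70 66 54 55 57 57 57
 54 52 55]
50 [57 65 67 66 66 67 66 68 67 69 68 69 70 69 68 66 64 66 67 67 68 66 57 45
 45 40 38]
57 [ 63  83 104 107 108 106 109 111 108 107 103 100 101 103 103 104 106 105
 105 104 103 102 103 105 110 105  75]
-63 [125 123 124 126 127 127 132 130 130 133 133 130 129 132 132 132 128 125
 125 128 128 124 125 127 131 134 136]
63 [66 63 65 62 63 63 65 67 65 64 64 65 64 63 63 63 65 64 64 65 64 64 62 65
 70 67 65]
```

Run:
```python
from h import *
im=cv2.imread("pics/top0.png").astype(np.float32); g=im.mean(2)
a=np.radians(43.5);Rm=np.array([[np.cos(a),-np.sin(a)],[np.sin(a),np.cos(a)]])
def prof(pts,z):
    W=np.c_[np.array(pts,float)@Rm.T+[500,188.5],np.full(len(pts),z)];uv=proj("top",W).astype(np.float32)
    return cv2.remap(g,uv[:,:1].copy(),uv[:,1:].copy(),1)[:,0].astype(int)
s=np.arange(-76,77,2)
def avg(axis,band,z):
    return np.mean([prof([(t,b) if axis==0 else (b,t) for t in s],z) for b in band],0).astype(int)
for nm,ax,band in (("x, y=-40..-28",0,range(-40,-27,3)),("x, y 28..40",0,range(28,41,3)),("x notch",0,range(-12,13,3)),("y, x-20..20",1,range(-20,21,4))):
    p=avg(ax,band,64);print(nm);print(list(zip(s[:16],p[:16])));print(list(zip(s[-16:],p[-16:])))
```

```text
x, y=-40..-28
[(np.int64(-76), np.int64(137)), (np.int64(-74), np.int64(138)), (np.int64(-72), np.int64(139)), (np.int64(-70), np.int64(139)), (np.int64(-68), np.int64(138)), (np.int64(-66), np.int64(131)), (np.int64(-64), np.int64(116)), (np.int64(-62), np.int64(85)), (np.int64(-60), np.int64(51)), (np.int64(-58), np.int64(36)), (np.int64(-56), np.int64(42)), (np.int64(-54), np.int64(56)), (np.int64(-52), np.int64(63)), (np.int64(-50), np.int64(73)), (np.int64(-48), np.int64(92)), (np.int64(-46), np.int64(109))]
[(np.int64(46), np.int64(67)), (np.int64(48), np.int64(84)), (np.int64(50), np.int64(104)), (np.int64(52), np.int64(115)), (np.int64(54), np.int64(113)), (np.int64(56), np.int64(95)), (np.int64(58), np.int64(71)), (np.int64(60), np.int64(58)), (np.int64(62), np.int64(63)), (np.int64(64), np.int64(73)), (np.int64(66), np.int64(94)), (np.int64(68), np.int64(120)), (np.int64(70), np.int64(132)), (np.int64(72), np.int64(135)), (np.int64(74), np.int64(134)), (np.int64(76), np.int64(132))]
x, y 28..40
[(np.int64(-76), np.int64(134)), (np.int64(-74), np.int64(135)), (np.int64(-72),
[... 2223 characters left out ...]
t64(-58), np.int64(71)), (np.int64(-56), np.int64(62)), (np.int64(-54), np.int64(54)), (np.int64(-52), np.int64(58)), (np.int64(-50), np.int64(63)), (np.int64(-48), np.int64(64)), (np.int64(-46), np.int64(65))]
[(np.int64(46), np.int64(27)), (np.int64(48), np.int64(23)), (np.int64(50), np.int64(25)), (np.int64(52), np.int64(39)), (np.int64(54), np.int64(57)), (np.int64(56), np.int64(75)), (np.int64(58), np.int64(99)), (np.int64(60), np.int64(120)), (np.int64(62), np.int64(130)), (np.int64(64), np.int64(133)), (np.int64(66), np.int64(132)), (np.int64(68), np.int64(132)), (np.int64(70), np.int64(132)), (np.int64(72), np.int64(133)), (np.int64(74), np.int64(134)), (np.int64(76), np.int64(136))]
```

The notch shows clearly on the robot-side wall. Allowing for the visible outer wall faces, the box centre is about (501, 191.5) at yaw 43.7°. Next: raise, carry over and turn.

```bash
python3 -m jog '[[0,[0,0,-0.05],0],[0,[0,0,-0.15],0],[0,[0,0,-0.25],0],[0,[0,0,-0.25],0],[0,[0,0,-0.25],0],[0,[0,0,-0.25],0],[0,[0,0,-0.25],0],[0,[0,0,-0.2],0],[0,[0,0,-0.1],0],[0,[0,0,-0.05],0]]' 60
python3 -c "
from h import *
to(423,117,156,-11.7);to(423,117,156,43.7)"
```

```text
clock: 13.6
eef_pos: [396.0, -141.8, 156.3]
eef_rot: [3.141, -0.0, -0.205]
wrist_force: [-0.6, -0.7, -2.1]
finger_gap: 24.7
finger_force: 60.0
t 13.6 pos [ 396.  -141.8  156.3] yaw -11.7 gap 24.7 ff 60.0 wf [-0.6 -0.7 -2.1]
shift units @now [-0.523 -5.178  0.007] @target yaw [-0.521 -5.178  0.007] twist total -0.0001 =1 rows
t 13.6 pos [ 396.  -141.8  156.3] yaw -11.7 gap 24.7 ff 60.0 wf [-0.6 -0.7 -2.1]
shift units @now [-0.523 -5.178  0.007] @target yaw [ 3.966 -3.37   0.007] twist total -0.3079 =7 rows
```

```bash
python3 -m jog '[[0,[-0.01,-0.08,0],0],[0,[-0.02,-0.16,0],0],[0,[-0.03,-0.26,0],0],[0,[-0.03,-0.32,0],0],[0,[-0.03,-0.32,0],0],[0,[-0.03,-0.32,0],0],[0,[-0.03,-0.32,0],0],[0,[-0.03,-0.32,0],0],[0,[-0.03,-0.32,0],0],[0,[-0.03,-0.32,0],0],[0,[-0.03,-0.32,0],0],[0,[-0.03,-0.32,0],0],[0,[-0.03,-0.32,0],0],[0,[-0.03,-0.32,0],0],[0,[-0.03,-0.32,0],0],[0,[-0.03,-0.32,0],0],[0,[-0.03,-0.26,0],0],[0,[-0.02,-0.16,0],0],[0,[-0.01,-0.08,0],0],[0,[0,0,0],0]]'
python3 -m jog '[[0,[0,0,0],-0.008],[0,[0,0,0],-0.016],[0,[0,0,0],-0.02],[0,[0,0,0],-0.02],[0,[0,0,0],-0.02],[0,[0,0,0],-0.02],[0,[0,0,0],-0.02],[0,[0,0,0],-0.02],[0,[0,0,0],-0.02],[0,[0,0,0],-0.02],[0,[0,0,0],-0.02],[0,[0,0,0],-0.02],[0,[0,0,0],-0.02],[0,[0,0,0],-0.02],[0,[0,0,0],-0.02],[0,[0,0,0],-0.016],[0,[0,0,0],-0.008],[0,[0,0,0],0]]'
python3 -c "
from h import *
to(423,117,156,43.7)
camera('top')
for c in ('tray','token_a'):
  for r in regions_of('top',c)[:3]: print(c,r['conf'],np.round(r['rect'],1))
camera('scene')
for c in ('tray','token_a'):
  for r in regions_of('scene',c)[:3]: print(c,r['conf'],np.round(r['rect'],1))
"
```

```text
clock: 15.6
eef_pos: [423.3, 116.2, 155.8]
eef_rot: [3.142, 0.0, -0.204]
wrist_force: [0.1, -0.1, -2.6]
finger_gap: 24.4
finger_force: 60.0
clock: 17.4
eef_pos: [423.4, 115.7, 156.0]
eef_rot: [3.141, 0.0, 0.763]
wrist_force: [-0.1, -0.0, -2.1]
finger_gap: 24.2
finger_force: 60.0
t 17.4 pos [423.4 115.7 156. ] yaw 43.7 gap 24.2 ff 60.0 wf [-0.1 -0.  -2.1]
shift units @now [ 0.012 -0.025 -0.001] @target yaw [ 0.012 -0.025 -0.001] twist total 0.0001 =1 rows
tray 0.61 [230.4 244.6  66.8  44.5]
tray 0.36 [460.8 242.8  43.7  34.9]
token_a 0.75 [235.9 244.6  20.   14.1]
token_a 0.61 [221.5 261.2  16.4   9.5]
tray 0.83 [299.9 234.2  66.2  23.7]
tray 0.31 [272.6 281.2  47.1  34. ]
token_a 0.65 [284.9 228.4  11.1  10.9]
token_a 0.56 [285.5 237.8  17.3   7.8]
```

Both tokens are still aboard, and the tray is over the box. Now ease the grip in steps and watch the droop through the wrist moment and the picture.

```bash
cat >> h.py <<'E'
def droop():
    s=read_state();w=s["eef_rot"][2];m=np.array(s["moment"])
    camera("top"); o=[]
    for c in ("tray","token_a"):
        for r in regions_of("top",c)[:2]:
            if r["conf"]>.4: o.append((c,round(r["conf"],2),np.round(r["rect"]).astype(int).tolist()))
    print("t",round(s["clock"],2),"pos",np.round(s["eef_pos"],1),"ff",np.round(s["finger_force"],1),"M_toolx,y",np.round([m[0]*np.cos(w)+m[1]*np.sin(w),m[0]*np.sin(w)-m[1]*np.cos(w)],3),"Fz",np.round(s["wrist_force"][2],1),o)
E
python3 -c "
from h import *
droop()"
python3 -m jog '[[0,[0.01,-0.02,0],0],[0,[0,0,0],0],[0,[0,0,0],0]]' 25 >/dev/null; python3 -c "
from h import *
droop()"
python3 -m jog '[[0,[0,0,0],0],[0,[0,0,0],0],[0,[0,0,0],0]]' 18 >/dev/null; python3 -c "
from h import *
droop()"
```

```text
t 17.7 pos [423.4 116.  155.9] ff 60.0 M_toolx,y [-0.021 -0.158] Fz -2.3 [('tray', 0.95, [228, 245, 70, 42]), ('token_a', 0.6, [220, 262, 14, 8]), ('token_a', 0.57, [236, 247, 14, 13])]
t 18.15 pos [423.1 117.1 155.9] ff 25.0 M_toolx,y [-0.008 -0.136] Fz -1.9 [('tray', 0.93, [230, 246, 66, 43]), ('token_a', 0.49, [236, 247, 13, 16]), ('token_a', 0.47, [219, 264, 12, 10])]
t 18.6 pos [423.  117.  155.9] ff 18.0 M_toolx,y [-0.039 -0.301] Fz -2.5 [('tray', 0.72, [248, 254, 29, 16]), ('token_a', 0.71, [248, 254, 8, 8])]
```

```bash
python3 -m jog '[[0,[0,0,0],0],[0,[0,0,0],0]]' >/dev/null; python3 -c "
from h import *
droop()
camera('scene')
for c in ('tray','token_a','token_box'):
  for r in regions_of('scene',c)[:3]: print(c,round(r['conf'],2),np.round(r['rect'],1))
print(proj('scene',[[501-108*.723,191.5-108*.69,175],[501,191.5,64]]))
im=camera('scene');im2=camera('top')
a=cv2.resize(im[180:300,230:350],(400,400),interpolation=cv2.INTER_CUBIC);b=cv2.resize(im2[200:300,190:290],(400,400),interpolation=cv2.INTER_CUBIC)
cv2.imwrite('pics/p1.png',np.hstack([a,b])[:,:,::-1])
"
```

```text
t 18.95 pos [423.1 117.1 156. ] ff 18.0 M_toolx,y [-0.056 -0.091] Fz -1.7 [('tray', 0.83, [248, 255, 31, 15]), ('token_a', 0.43, [243, 246, 11, 8])]
tray 0.6 [303.8 254.5  36.8  35.3]
token_box 0.89 [266.9 280.1  39.7  27.6]
[[325.09240384 231.7824772 ]
 [276.87681648 275.58863757]]
```

View pics/p1.png

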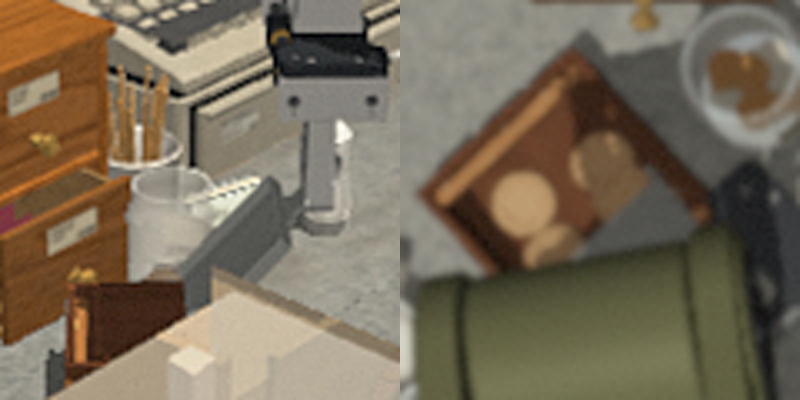

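Left half: the tray droops about 47° from the fingers, pan empty. Right half: extra tokens lie in the box (605,175 and 550,245), so both are in while the tray is held. To level the tray, I'll back off a little and press its underside down on the front wall's top, whose height is known.

```bash
python3 -m jog '[[0,[-0.1,0,0],0],[0,[-0.2,0,0],0],[0,[-0.1,0,0],0],[0,[0,0,0],0]]' 18 > /dev/null
python3 -m jog '[[0,[0,0,0.1],0],[0,[0,0,0.15],0],[0,[0,0,0.15],0],[0,[0,0,0.15],0],[0,[0,0,0.15],0],[0,[0,0,0.15],0],[0,[0,0,0.1],0],[0,[0,0,0],0]]' 18
python3 -c "
from h import *
droop()"
```

```text
clock: 20.6
eef_pos: [408.4, 103.3, 107.8]
eef_rot: [-3.141, 0.001, 0.763]
wrist_force: [2.3, 1.5, -0.8]
finger_gap: 25.8
finger_force: 18.0
t 20.6 pos [408.4 103.3 107.8] ff 18.0 M_toolx,y [-0.066  0.461] Fz -0.8 [('tray', 0.65, [250, 261, 50, 34]), ('token_a', 0.67, [228, 265, 10, 10]), ('token_a', 0.49, [246, 249, 10, 11])]
```

Contact as expected, and the tray is rotating. Continue down to level.

```bash
python3 -m jog '[[0,[0,0,0.12],0],[0,[0,0,0.14],0],[0,[0,0,0.14],0],[0,[0,0,0.14],0],[0,[0,0,0.14],0],[0,[0,0,0.14],0],[0,[0,0,0],0]]' 18
python3 -c "
from h import *
droop()"
```

```text
clock: 21.45
eef_pos: [408.3, 103.2, 66.5]
eef_rot: [-3.141, 0.001, 0.763]
wrist_force: [1.0, 1.0, 0.8]
finger_gap: 25.4
finger_force: 18.0
t 21.45 pos [408.3 103.2  66.5] ff 18.0 M_toolx,y [-0.089  0.244] Fz 0.8 [('tray', 0.76, [247, 260, 67, 41])]
```

```bash
python3 -m jog '[[0,[0,0,0.1],0],[0,[0,0,0.1],0],[0,[0,0,0.1],0],[0,[0,0,0.08],0],[0,[0,0,0],0],[0,[0,0,0],0]]' 18
python3 -c "
from h import *
droop();to(439.5,132.8,46.7,43.7)"
```

```text
clock: 22.2
eef_pos: [408.5, 103.2, 48.4]
eef_rot: [-3.141, 0.0, 0.763]
wrist_force: [-0.8, -0.9, 0.1]
finger_gap: 25.3
finger_force: 18.0
t 22.2 pos [408.5 103.2  48.4] ff 18.0 M_toolx,y [-0.07  -0.206] Fz 0.1 [('tray', 0.66, [247, 258, 65, 43])]
t 22.35 pos [408.6 103.2  48.6] yaw 43.7 gap 25.5 ff 18.0 wf [-0.7 -0.5 -0.1]
shift units @now [ 0.855 -0.     0.037] @target yaw [ 0.855 -0.001  0.037] twist total 0.0001 =1 rows
```

```bash
python3 -m jog '[[0,[0,0,0.035],0],[0,[0,0,0],0],[0,[0,0,0],0]]' 18 >/dev/null
python3 -m jog '[[0,[0,0,0],0],[0,[0,0,0],0],[0,[0,0,0],0],[0,[0,0,-0.1],0],[0,[0,0,-0.15],0],[0,[0,0,-0.1],0],[0,[0,0,0],0],[0,[0,0,0],0]]' 60
cat > fit.py <<'E'
from h import *
# pan outline expected for level tray held at 85 mm, compared with visible mask edges
s=read_state();p=np.array(s["eef_pos"]);w=s["eef_rot"][2];zt=p[2]+18.8-1.5
ax=np.array([np.cos(w),np.sin(w)]);ay=np.array([-ax[1],ax[0]]);O=p[:2]+85*ax
camera("top");r=regions_of("top","tray")[0];m=r["pixels"].astype(np.uint8)
print("pos",np.round(p,1),"expected origin",np.round(O,1),zt,"conf",r["conf"])
ys,xs=np.nonzero(m);W=ray("top",np.c_[xs,ys],zt+9)-O
L=np.c_[W@ax,W@ay];print("n",len(L),"local x pct",np.percentile(L[:,0],[1,50,99]).round(1),"y",np.percentile(L[:,1],[1,50,99]).round(1))
for y0 in range(-40,41,10):
    q=L[abs(L[:,1]-y0)<3]
    if len(q): print(y0,"xmax",q[:,0].max().round(1),"xmin",q[:,0].min().round(1))
for x0 in range(0,50,10):
    q=L[abs(L[:,0]-x0)<3]
    if len(q): print("x",x0,"ymin/max",q[:,1].min().round(1),q[:,1].max().round(1))
E
python3 fit.py; python3 -c "
from h import *
droop()"
```

```text
clock: 23.45
eef_pos: [408.6, 103.2, 64.3]
eef_rot: [3.141, -0.0, 0.763]
wrist_force: [-0.3, 0.6, -2.0]
finger_gap: 24.5
finger_force: 60.0
pos [408.6 103.2  64.3] expected origin [470. 162.] 81.60747738035103 conf 0.81
n 1672 local x pct [-44.6   8.5  44.9] y [-43.2  -6.4  46.8]
-40 xmax 44.5 xmin -48.7
-30 xmax 44.1 xmin -48.9
-20 xmax 45.2 xmin -42.2
-10 xmax 46.3 xmin -38.2
0 xmax 46.0 xmin -31.4
10 xmax 44.2 xmin -24.6
20 xmax 45.2 xmin -17.8
30 xmax 45.0 xmin -12.4
40 xmax 44.7 xmin -2.7
x 0 ymin/max -43.3 41.9
x 10 ymin/max -43.0 48.1
x 20 ymin/max -42.6 47.2
x 30 ymin/max -42.3 49.1
x 40 ymin/max -43.3 49.5
t 23.55 pos [408.4 103.2  64. ] ff 60.0 M_toolx,y [-0.038 -0.095] Fz -1.6 [('tray', 0.83, [244, 258, 66, 44])]
```

The tray is level and square to the box. Against its nominal pose the camera sees it about −1.7 mm in x and +2 mm in y. The box came from the same camera, so I take both shifts into account and move over the seat.

```bash
python3 -m jog '[[0,[0.09,0.01,0],0],[0,[0.18,0.01,0],0],[0,[0.2,0.01,0],0],[0,[0.2,0.01,0],0],[0,[0.15,0,0],0],[0,[0.07,0,0],0],[0,[0,0,0],0],[0,[0,0,0],0]]' 60
python3 fit.py
python3 - <<'E'
from h import *
import cv2
# box edges seen around the tray now: brightness profile across the far and side walls
im=camera("top").astype(np.float32).mean(2);a=np.radians(43.7);R=np.array([[np.cos(a),-np.sin(a)],[np.sin(a),np.cos(a)]])
def pr(pts):
    uv=proj("top",np.c_[np.array(pts,float)@R.T+[501,191.5],np.full(len(pts),64)]).astype(np.float32)
    return cv2.remap(im,uv[:,:1].copy(),uv[:,1:].copy(),1)[:,0]
s=np.arange(40,72,2)
for n,f in (("far",lambda t,b:(t,b)),("+y",lambda t,b:(b+25,t)),("-y",lambda t,b:(b+25,-t))):
    print(n,list(zip(s.tolist(),np.mean([pr([f(t,b) for t in s]) for b in range(-15,16,3)],0).astype(int).tolist())))
E
```

```text
clock: 24.5
eef_pos: [441.9, 132.5, 64.1]
eef_rot: [-3.141, 0.0, 0.763]
wrist_force: [-0.2, -0.1, -2.6]
finger_gap: 24.1
finger_force: 60.0
pos [441.9 132.5  64.1] expected origin [503.4 191.2] 81.3921734458537 conf 0.69
n 1269 local x pct [-34.5  13.4  42. ] y [-42.6  -7.9  46.3]
-40 xmax 42.3 xmin -40.1
-30 xmax 42.0 xmin -36.1
-20 xmax 41.7 xmin -27.9
-10 xmax 41.3 xmin -22.4
0 xmax 42.3 xmin -16.9
10 xmax 42.1 xmin -10.1
20 xmax 41.7 xmin -4.6
30 xmax 41.5 xmin -0.6
40 xmax 42.6 xmin 6.3
x 0 ymin/max -42.6 30.2
x 10 ymin/max -40.8 43.5
x 20 ymin/max -41.9 48.3
x 30 ymin/max -41.4 48.6
x 40 ymin/max -41.1 47.6
far [(40, 148), (42, 152), (44, 155), (46, 159), (48, 161), (50, 154), (52, 127), (54, 90), (56, 64), (58, 66), (60, 74), (62, 90), (64, 114), (66, 131), (68, 139), (70, 141)]
+y [(40, 151), (42, 143), (44, 126), (46, 107), (48, 93), (50, 78), (52, 60), (54, 59), (56, 67), (58, 77), (60, 81), (62, 82), (64, 83), (66, 87), (68, 92), (70, 96)]
-y [(40, 106), (42, 104), (44, 88), (46, 62), (48, 44), (50, 44), (52, 45), (54, 45), (56, 56), (58, 70), (60, 78), (62, 78), (64, 80), (66, 86), (68, 93), (70, 97)]
```

The tray's nose is within about 1 mm of its place, and the sides are centred. Lower slowly.

```bash
python3 -m jog '[[0,[0.02,0,0.05],0],[0,[0,0,0.08],0],[0,[0,0,0.08],0],[0,[0,0,0.08],0],[0,[0,0,0.06],0],[0,[0,0,0.05],0],[0,[0,0,0],0]]' 60
python3 -m jog '[[0,[0,0,0.04],0],[0,[0,0,0.04],0],[0,[0,0,0.03],0],[0,[0,0,0.02],0],[0,[0,0,0],0],[0,[0,0,0],0]]' 30
python3 -c "
from h import *
droop()"
```

```text
clock: 25.35
eef_pos: [442.7, 133.2, 43.9]
eef_rot: [-3.141, 0.0, 0.763]
wrist_force: [0.2, 0.7, -1.5]
finger_gap: 24.4
finger_force: 60.0
clock: 25.95
eef_pos: [443.0, 133.3, 38.0]
eef_rot: [3.141, -0.0, 0.763]
wrist_force: [-3.1, -1.3, 5.9]
finger_gap: 24.8
finger_force: 30.0
t 25.95 pos [443.  133.3  38. ] ff 30.0 M_toolx,y [ 0.143 -0.428] Fz 5.9 [('tray', 0.87, [231, 240, 60, 40]), ('token_a', 0.73, [367, 222, 18, 21])]
```

```bash
python3 -m jog '[[0,[0,0,0],0],[0,[0,0,0.01],0],[0,[0,0,0.01],0],[0,[0,0,0],0],[0,[0,0,0],0]]' 6
python3 -c "
from h import *
droop()"; python3 fit.py | head -4
```

```text
clock: 26.6
eef_pos: [443.1, 133.3, 36.8]
eef_rot: [3.141, -0.0, 0.763]
wrist_force: [1.2, -0.7, 2.7]
finger_gap: 25.7
finger_force: 6.0
t 26.6 pos [443.1 133.3  36.8] ff 6.0 M_toolx,y [-0.137  0.155] Fz 2.7 [('tray', 0.64, [369, 221, 19, 20]), ('tray', 0.61, [231, 242, 62, 40])]
pos [443.1 133.3  36.8] expected origin [504.5 192.1] 54.083584477374245 conf 0.83
n 1345 local x pct [-34.7  15.   46.3] y [-42.2  -6.4  47.2]
-40 xmax 46.8 xmin -39.1
-30 xmax 46.6 xmin -36.4
```

Looks seated. Open, rise, move out of the camera's view and check.

```bash
python3 -m jog '[[32,[0,0,0],0],[38,[0,0,0],0],[42,[0,0,0],0],[42,[0,0,0],0],[42,[0,0,0],0],[42,[0,0,-0.2],0],[42,[0,0,-0.5],0],[42,[0,0,-0.8],0],[42,[0,0,-0.8],0],[42,[0,0,-0.8],0],[42,[0,0.7,0],0],[42,[0,0.8,0],0],[42,[0,0.8,0],0],[42,[0,0.8,0],0],[42,[0,0.8,0],0],[42,[0,0.8,0],0],[42,[0,0.8,0],0]]'
cat > chk.py <<'E'
from h import *
im=snap("top","f%d"%int(read_state()["clock"]*10)).astype(np.float32).mean(2)
for n in ("tray","token_a","token_box","tip_jar","mug","salt","sugar_pourer"):
    for r in regions_of("top",n)[:2]: print(n,round(r["conf"],2),np.round(r["rect"],1))
a=np.radians(43.7);R=np.array([[np.cos(a),-np.sin(a)],[np.sin(a),np.cos(a)]])
def pr(pts,z):
    uv=proj("top",np.c_[np.array(pts,float)@R.T+[501,191.5],np.full(len(pts),z)]).astype(np.float32)
    return cv2.remap(im,uv[:,:1].copy(),uv[:,1:].copy(),1)[:,0]
def show(n,f,s,bands,z):print(n,list(zip(s.tolist(),np.mean([pr([f(t,b) for t in s],z) for b in bands],0).astype(int).tolist())))
s=np.arange(40,70,2)
for z in (57,):
    for b0 in (-30,30): show("far y~%d"%b0,lambda t,b:(t,b),s,range(b0-8,b0+9,4),z)
    for b0 in (-25,25):
        show("+y x~%d"%b0,lambda t,b:(b,t),s,range(b0-8,b0+9,4),z);show("-y x~%d"%b0,lambda t,b:(b,-t),s,range(b0-8,b0+9,4),z)
    show("near y~-32",lambda t,b:(-t,b),s,range(-38,-25,4),z);show("near y~32",lambda t,b:(-t,b),s,range(26,39,4),z)
    show("tip",lambda t,b:(-t,b),np.arange(80,126,3),range(-6,7,3),z);show("tab sides",lambda t,b:(b,t),np.arange(-26,27,3),range(-84,-69,3),z)
E
python3 chk.py
```

```text
clock: 28.55
eef_pos: [633.8, -66.9, 192.6]
eef_rot: [3.141, -0.0, 0.763]
wrist_force: [0.4, -0.3, 0.5]
finger_gap: 42.0
finger_force: 0.0
tray 0.68 [234.5 254.3  73.8  68.2]
token_box 0.56 [235.5 252.   78.   80.2]
tip_jar 0.59 [276.4 218.8  34.5  36.4]
mug 0.9 [182.9 284.6  32.5  41.8]
salt 0.73 [274.5 221.7  35.3  36.4]
sugar_pourer 0.78 [460.3 244.7  43.8  31.7]
far y~-30 [(40, 172), (42, 172), (44, 171), (46, 170), (48, 166), (50, 153), (52, 135), (54, 114), (56, 87), (58, 69), (60, 67), (62, 78), (64, 99), (66, 124), (68, 139)]
far y~30 [(40, 175), (42, 175), (44, 175), (46, 175), (48, 170), (50, 154), (52, 129), (54, 102), (56, 77), (58, 66), (60, 70), (62, 77), (64, 92), (66, 118), (68, 136)]
+y x~-25 [(40, 104), (42, 100), (44, 92), (46, 82), (48, 65), (50, 45), (52, 34), (54, 39), (56, 56), (58, 77), (60, 94), (62, 102), (64, 106), (66, 112), (68, 117)]
-y x~-25 [(40, 170), (42, 161), (44, 137), (46, 95), (48, 63), (50, 62), (52, 65), (54, 62), (56, 64), (58, 76), (60, 84), (62, 87), (64, 93), (66, 113), (68, 135)]
+y x~25 [(40, 172), (42, 160), (44, 144), (46, 136), (48, 1
[... 286 characters left out ...]
[(40, 177), (42, 176), (44, 171), (46, 165), (48, 148), (50, 114), (52, 82), (54, 70), (56, 63), (58, 48), (60, 37), (62, 41), (64, 62), (66, 82), (68, 91)]
near y~32 [(40, 105), (42, 103), (44, 102), (46, 99), (48, 92), (50, 75), (52, 55), (54, 42), (56, 36), (58, 29), (60, 27), (62, 37), (64, 54), (66, 70), (68, 78)]
tip [(80, 105), (83, 106), (86, 105), (89, 95), (92, 80), (95, 86), (98, 104), (101, 105), (104, 93), (107, 84), (110, 83), (113, 82), (116, 81), (119, 83), (122, 85), (125, 84)]
tab sides [(-26, 83), (-23, 84), (-20, 86), (-17, 86), (-14, 88), (-11, 99), (-8, 105), (-5, 106), (-2, 106), (1, 105), (4, 105), (7, 105), (10, 104), (13, 95), (16, 82), (19, 82), (22, 84), (25, 83)]
```

The tray lies inside all four walls with gaps all round. The pan's near end is at about −50, its far end at about +51, the tab tip at −105, centred in the notch. No tokens show outside the box, and the jar, mug and sugar pourer are where they were; this check didn't single out the salt, but an earlier one (t = 26 s) had it in place. Hand in.

```bash
python3 -c "
from cell import *
print(sign_off())"
```

```text
the job is handed in; nothing more can be done
None
```

I handed the job in at about 29 s: both tokens went into the box while the tray was held, and the tray now lies on the box as its lid with its tab out through the notch; I couldn't measure its height on the ledges directly, and sign-off gave no verdict.

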